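# Catch the lid of the pin case and lower it shut

### The job

The blue lid of the dowel-pin case leans back open. With the fingers, push it forward past upright so that it begins to fall shut by itself, catch it from underneath on the outside of a finger while it is still well open, and lower its yellow lip gently on the finger until the lid is fully shut, never letting it slam, and never pinching it, pressing hard on it or raising it again once it falls. Leave the pins, stop, bottle and spanner where they are.

Things in the scene. Friction and masses are not known exactly. Their poses are not given: they have to be found in the camera images.
- case: grey open-topped steel case, fixed to the table, 120 mm deep (its x), 170 mm wide (its y), 80 mm high; origin at the centre of its underside. Its front (-x side) is turned roughly to the robot; the lid's hinge runs along its y over the far (+x) wall. Five steel pins lie inside on black foam, below the rim
- hinge (a point): the lid: stiff flat plate, 150 mm from hinge to lip, 170 mm wide, 6 mm thick, about 0.4 kg, blue, its last 25 mm at the lip yellow. This point: middle of the hinge axis, 81 mm above the table; it turns with the lid. Its x points from lip to hinge (the plate spans x = -150 to 0 mm), y along the hinge, z out of the outer face; inner face (underside when shut) at z = 0, outer face at z = 6 mm
- lid (a joint): lid angle, rad: 0 shut (level), 1.57 upright, 1.8 open against its stop, where it starts. Damped hinge: left alone beyond upright it falls back to 1.8; on the near side it falls shut at some 0.85 rad/s x cos(angle) (+-20 % with its weight), slow at first (about 2 s from 1.4 to 0.7), fastest at the end. Near shut it must go slower than 0.5 rad/s (75 mm/s at the lip)
- lip (a point): middle of the lid's free front edge, on the inner face, 150 mm from the hinge. When shut it is 81 mm above the table and overhangs the case's front wall by 30 mm, so a finger slanting down towards the case can carry the lip from in front until the lid is shut
- pin_a: standing bright steel dowel pin, 28 mm diameter, 55 mm tall, beside the case; origin at the centre of its underside. Leave alone
- pin_b: standing bright steel dowel pin, 28 mm diameter, 40 mm tall, beside the case; origin at the centre of its underside. Leave alone
- pin_c: standing bright steel dowel pin, 28 mm diameter, 55 mm tall, beside the case; origin at the centre of its underside. Leave alone
- stop_block: dark steel L-shaped stop, foot 100 x 50 x 12 mm, 75 mm tall; origin at the centre of its underside. Leave alone
- spray: bottle with yellow label and red cap, 60 mm diameter, 170 mm tall; origin at the centre of its underside. Leave alone
- spanner: steel spanner lying on the table; origin at the middle of its underside. Leave alone

How it is judged:
On the way, in this order (a step that is already met when the one before it is completed fails the run):
1. the lid, pushed past upright, falls shut by itself with nothing of the robot touching it (value of joint lid between 0.5 and 1.5 rad and velocity of joint lid below -0.06 rad/s and contact force between each of the arm, the fingers and lid below 0.05 N), for 0.15 s.
2. it is caught on a finger while still well open (contact force between the fingers and lid above 0.2 N and value of joint lid between 0.35 and 1.45 rad and velocity of joint lid above -0.5 rad/s), for 0.15 s.
3. a finger still carries it when it is almost shut (contact force between the fingers and lid above 0.1 N and value of joint lid between 0.02 and 0.2 rad and velocity of joint lid above -0.5 rad/s), for 0.04 s.
At the end, for the whole second after the job is handed in: the lid is shut to within 0.03 rad (4.5 mm at the lip) and at rest, and the pins, stop, bottle and spanner are within 20 mm of where they stood, none of the standing ones tipped by more than 0.3 rad (value of joint lid below 0.03 rad and velocity of joint lid between -0.05 and 0.05 rad/s and distance of each of pin_a, pin_b, pin_c, stop_block, spray, spanner from where it was at the start of the episode below 0.02 m and angle between each of pin_a, pin_b, pin_c, stop_block, spray's own z axis and vertical below 0.3 rad); the robot touches nothing.
It fails at once if the lid slams: it closes faster than 0.5 rad/s (75 mm/s at the lip) between 0.35 and 0.05 rad (velocity of joint lid below -0.5 rad/s and value of joint lid between 0.05 and 0.35 rad).
It fails at once if the lid is lifted again: it opens faster than 0.15 rad/s while less than 1.3 rad open (velocity of joint lid above 0.15 rad/s and value of joint lid below 1.3 rad).
It fails at once if the lid is pinched or pressed hard: over 15 N between the fingers and it (contact force between the fingers and lid above 15 N).
It fails at once if a bystander is moved by more than 20 mm, lifted or tipped (not (distance of each of pin_a, pin_b, pin_c, stop_block, spray, spanner from where it was at the start of the episode below 0.02 m and angle between each of pin_a, pin_b, pin_c, stop_block, spray's own z axis and vertical below 0.3 rad)).
It also fails if it takes over 53 s, if anything falls off the work surface, if the arm or the gripper's body presses on something with over 40 N, if the wrist force passes 120 N, or if a joint passes its speed limit or range.

### The arm

A 7-joint arm with a two-finger parallel gripper is mounted at the origin on the work surface. World frame = base frame: x ahead of the robot, y to its left, z up, the work surface at z = 0. Lengths are in m, angles in rad, forces in N, time in s.
With the tool pointing down it reaches from about 0.4 to 0.85 m from the base axis. Payload 4.5 kg.
Tool frame: the origin (TCP) lies midway between the tips of the shut fingers; the grasp point (between the pads) lies r.pinch_z behind it (r.pinch_z is the distance from the TCP to the grasp point, in m); z points along the fingers, y is the direction in which the jaws open and shut (so a half turn about z gives the same grasp; the last joint's range is limited). The gripper opens to 88 mm and grips with 3 to 60 N. Pads are 18 mm wide; open, the fingers measure 123 mm over their backs; the gripper's body (75 mm by 187 mm) begins 45 mm behind the grasp point.
Start: joints at [-1.208, 0.689, -0.195, 1.565, 0.157, 0.902, -0.215], TCP at [0.202, 0.592, 0.239] pointing down, gripper open.
Joint ranges: [-3.01, 3.01], [-0.46, 2.08], [-1.47, 1.51], [0.13, 2.56], [-1, 4.14], [0.04, 2.09], [-2.66, 2.66]. Speed limits (rad/s): [2.57, 2.57, 3.14, 3.14, 3.14, 3.14, 3.14].

### API

Orientations are given as [roll, pitch, yaw] about the fixed x, y, z axes, in that order (R = Rz(yaw) Ry(pitch) Rx(roll)).
In Python, from bench import r, capture, order, spotter gives the robot as it stands.
- The arm moves only by the shell command python3 -m creep 'ROWS'. ROWS is JSON, a list of rows, each a list of 5 numbers: the shift along the tool's x, y, z in cm, then the turn about the tool's z in degrees, then the finger opening in cm, from 0 to 8.81. A call has 1 to 5 rows; each row is the pose to reach, as a shift and turn from the pose commanded when the call began, along the tool's axes at that moment; what a row does not reach only later rows make up. A row lasts 1/10 s, in which the tool goes at most 50 mm and 8.59 degrees, less where a joint would pass 70% of its speed; a pose out of reach is approached as far as the arm can. A call with a gripper value outside its range is refused whole. The fingers move at their own pace and stop on an object; the grip force is fixed at half the most. Time passes only in rows, so rows that repeat a pose let the fingers close. It gives the time, the measured TCP pose, the force and the opening at its end, in the units of the state.
- r.get_state(): the state, without advancing time (a new reading comes with each control period).
- capture(name): name is "scene" or "top"; returns a dict with "img" (480x640x3 uint8, red, green, blue), "z_map" (480x640 float32, m along the optical axis (not along the pixel's ray), 0 where there is no reading), "fovy" (degrees; the focal length in pixels is half the picture's height over the tangent of half this angle, whatever the lens; pixels are square), "cx", "cy" (the principal point, pixels), "camera_from_world" (4x4, takes a point from world to camera coordinates). Camera axes: x right, y down, z forward; pixel columns grow to the right and rows downward; lengths in m; the calibration is good to about 2 mm. A picture is of the moment at which its call begins.
- order.job_done(): hands the job in, once; it reports no verdict.
Trained networks look in a picture, given as the dict that the camera call returned (one of the last four; its "shot" number tells which), for a name from the list of things; names that differ only in an ending like _2 or _b are one class to them, and where a whole thing is asked for, a point or a joint stands for the part that bears it (a point fixed in the world has none). Each returns a list of dicts, best first, with "confidence" (0 to 1); they miss things now and then, are a little off and sometimes report something else, mostly with a low value. They report only what shows in the picture. A call takes as long as a camera call.
- spotter.find_in(thing, picture): "extent" ([left, top, right, bottom] in pixels, round what is visible of it).
- spotter.spot_point(thing, picture): "position" ([column, row] in pixels: a listed point, or the origin of a listed thing).
The state is a dict: "clock": time; "joints": joint angles; "joint_vel": joint speeds; "joint_torque": joint torques, N m; "ee_pos": TCP position; "tool_rot": TCP orientation; "contact_force": force on the tool from outside, world axes, zero at the start; "torque": the same for the moment, N m; "opening": finger opening in m.
Only numpy, scipy, OpenCV 4.12 (cv2) and the standard library are available. Lean on these libraries where they do the work, as an engineer would, in place of code of your own. Each camera call takes 0.05 s, during which the arm holds its last target. There are 200 camera calls.

## Working session

There is one attempt and no reset: what is moved stays moved. The work goes in short steps, Python scripts to look and compute and a shell command to move; the robot and the scene stay as the last step left them, time stands still between calls to the robot, and variables do not carry over. Pictures are saved under pics/ and viewed, about 8 in all and at most 12, crops included, and the job is handed in when it is done.

```bash
ls; mkdir -p pics; cat > h.py <<'E'
import numpy as np, cv2
from bench import r, capture, order, spotter
def K(c):
    f=240/np.tan(np.radians(c["fovy"])/2); return f,c["cx"],c["cy"]
def world(c,u,v,d=None):
    f,cx,cy=K(c)
    if d is None:
        z=c["z_map"][int(v)-2:int(v)+3,int(u)-2:int(u)+3]; z=z[z>0]; d=np.median(z)
    p=np.array([(u-cx)/f*d,(v-cy)/f*d,d,1]); return (np.linalg.inv(c["camera_from_world"])@p)[:3]
def proj(c,P):
    f,cx,cy=K(c); q=c["camera_from_world"]@np.append(P,1); return q[0]/q[2]*f+cx,q[1]/q[2]*f+cy
def cloud(c):
    f,cx,cy=K(c); d=c["z_map"]; v,u=np.mgrid[:480,:640]
    p=np.stack([(u-cx)/f*d,(v-cy)/f*d,d,np.ones_like(d)],-1); return (p@np.linalg.inv(c["camera_from_world"]).T)[...,:3]
E
python3 - <<'E'
from h import *
np.set_printoptions(precision=3,suppress=True)
s=r.get_state(); print(s["clock"],s["ee_pos"],s["tool_rot"],s["contact_force"],s["opening"],r.pinch_z)
for n in("scene","top"):
    c=capture(n); cv2.imwrite(f"pics/{n}0.png",c["img"][...,::-1])
    print(n,c["fovy"],np.linalg.inv(c["camera_from_world"])[:3,3])
    for t in("case","hinge","lip","pin_a","stop_block","spray","spanner"):
        for o in spotter.spot_point(t,c)[:3]:
            u,v=o["position"]
            try: w=world(c,u,v)
            except Exception: w=None
            print(t,round(o["confidence"],2),np.round([u,v]),w)
    print(spotter.find_in("lid",c)[:1])
E
```

```text
pics
0.0 [0.202 0.591 0.238] [-3.14   0.     2.813] [-0.12  -0.779  0.239] 0.08742278426858369 0.0187
scene 49.4743499345011 [1.016 0.415 1.149]
case 0.72 [306. 266.] [0.598 0.008 0.064]
hinge 0.94 [286. 266.] [ 0.637 -0.02   0.086]
lip 0.59 [261. 233.] [ 0.639 -0.084  0.166]
pin_a 0.78 [336. 313.] [0.633 0.128 0.023]
pin_a 0.63 [307. 206.] [ 0.448 -0.121  0.023]
pin_a 0.45 [276. 226.] [ 0.543 -0.144  0.018]
stop_block 0.59 [522. 320.] [0.405 0.464 0.075]
spray 0.58 [178. 158.] [ 0.548 -0.515  0.015]
spanner 0.72 [306. 268.] [0.602 0.011 0.062]
spanner 0.53 [226. 125.] [ 0.369 -0.504  0.006]
[{'extent': [244.7, 212.2, 298.1, 289.6], 'confidence': 0.73}]
top 55.335537889062856 [0.251 0.008 1.447]
case 0.91 [326. 230.] [ 0.558 -0.02   0.059]
hinge 0.71 [328. 205.] [ 0.634 -0.027  0.087]
lip 0.6 [340. 182.] [ 0.661 -0.057  0.22 ]
pin_a 0.48 [367. 240.] [ 0.532 -0.148  0.048]
pin_a 0.4 [360. 272.] [ 0.431 -0.126  0.036]
stop_block 0.66 [169. 295.] [0.359 0.468 0.012]
stop_block 0.58 [490. 244.] [ 0.515 -0.518  0.086]
spray 0.72 [490. 245.] [ 0.511 -0.518  0.087]
spanner 0.6 [284. 216.] [0.608 0.112 0.038]
spanner 0.56 [479. 300.] [ 0.351 -0.503  0.008]
spanner 0.32 [486. 244.] [ 0.516 -0.515  0.065]
[{'extent': [470.2, 272.8, 486.1, 324.4], 'confidence': 0.72}]
```

View pics/scene0.png

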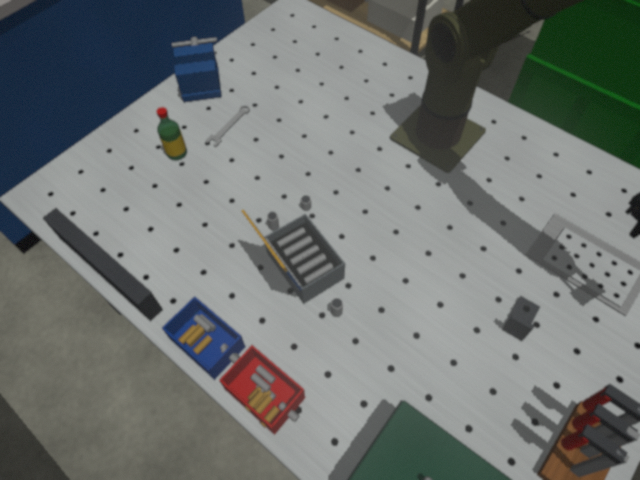

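View pics/top0.png

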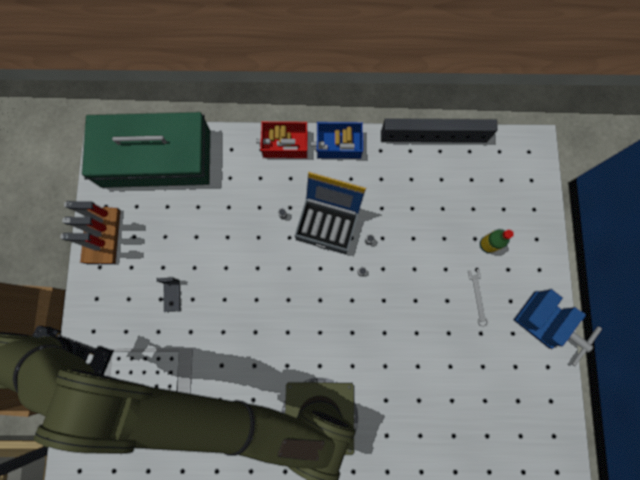

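```bash
python3 - <<'E'
from h import *
np.set_printoptions(precision=3,suppress=True)
for n in("scene","top"):
    c=capture(n); P=cloud(c); I=c["img"].astype(int); hsv=cv2.cvtColor(c["img"],cv2.COLOR_RGB2HSV)
    H,S,V=[hsv[...,i].astype(int) for i in range(3)]
    near=(c["z_map"]>0)&(abs(P[...,0]-.6)<.25)&(abs(P[...,1])<.25)
    b=near&(H>95)&(H<130)&(S>100)&(P[...,2]>.05); y=near&(H>18)&(H<35)&(S>100)&(P[...,2]>.05)
    for nm,m in(("blue",b),("yellow",y)):
        Q=P[m]; print(n,nm,len(Q))
        if len(Q)>20:
            m0=Q.mean(0); U,s,Vt=np.linalg.svd(Q-m0,full_matrices=False); print(m0,s/np.sqrt(len(Q)),Vt); print(np.percentile(Q,[1,99],axis=0))
    rim=near&(abs(P[...,2]-.08)<.004)&(S<90)
    Q=P[rim][:,:2].astype(np.float32); print("rim",len(Q),cv2.minAreaRect(Q) if len(Q)>5 else 0)
    for lo,hi in((.035,.046),(.05,.06)):
        m=(near&(P[...,2]>lo)&(P[...,2]<hi)).astype(np.uint8)
        k,l,st,ce=cv2.connectedComponentsWithStats(m)
        for i in range(1,k):
            if st[i,4]>25: print(n,"z",lo,hi,st[i,4],P[l==i].mean(0),np.ptp(P[l==i],axis=0))
E
```

```text
scene blue 265
[ 0.83  -0.058  0.064] [0.056 0.008 0.007] [[-0.003 -1.    -0.009]
 [ 0.918  0.    -0.395]
 [ 0.395 -0.01   0.918]]
[[ 0.823 -0.134  0.05 ]
 [ 0.849  0.014  0.074]]
scene yellow 159
[ 0.672 -0.031  0.221] [0.05  0.031 0.001] [[ 0.319  0.907  0.275]
 [ 0.104 -0.322  0.941]
 [ 0.942 -0.271 -0.197]]
[[ 0.621 -0.119  0.056]
 [ 0.693  0.036  0.231]]
rim 380 ((0.5754845142364502, -0.01954265683889389), (0.1735605001449585, 0.1211007758975029), 73.42284393310547)
scene z 0.035 0.046 68 [ 0.441 -0.131  0.04 ] [0.028 0.025 0.01 ]
scene z 0.035 0.046 46 [0.573 0.07  0.041] [0.065 0.018 0.011]
scene z 0.035 0.046 49 [0.635 0.051 0.041] [0.051 0.029 0.011]
scene z 0.035 0.046 36 [ 0.833 -0.123  0.041] [0.024 0.041 0.01 ]
scene z 0.035 0.046 28 [0.631 0.126 0.041] [0.02  0.021 0.01 ]
scene z 0.035 0.046 53 [ 0.842 -0.083  0.04 ] [0.012 0.047 0.011]
scene z 0.035 0.046 49 [0.83  0.069 0.04 ] [0.024 0.07  0.01 ]
scene z 0.035 0.046 33 [0.843 0.09  0.036] [0.011 0.025 0.004]
scene z 0.035 0.046 28 [0.825 0.149 0.041] [0.001 0.06  0.011]
scene z 0.05 0.06 74 [ 0.541 -0.155  0.055] [0.0
[... 841 characters left out ...]
2  0.04 ] [0.022 0.025 0.01 ]
top z 0.05 0.06 35 [0.819 0.111 0.055] [0.005 0.071 0.009]
top z 0.05 0.06 44 [ 0.819 -0.074  0.056] [0.005 0.109 0.01 ]
top z 0.05 0.06 28 [0.638 0.038 0.054] [0.03  0.028 0.009]
top z 0.05 0.06 49 [0.619 0.119 0.054] [0.023 0.022 0.009]
top z 0.05 0.06 51 [ 0.602 -0.04   0.054] [0.046 0.028 0.01 ]
top z 0.05 0.06 56 [ 0.596 -0.091  0.053] [0.046 0.044 0.01 ]
top z 0.05 0.06 87 [0.568 0.044 0.054] [0.065 0.044 0.01 ]
top z 0.05 0.06 75 [ 0.552 -0.001  0.054] [0.066 0.037 0.01 ]
top z 0.05 0.06 106 [ 0.542 -0.067  0.054] [0.086 0.038 0.01 ]
top z 0.05 0.06 39 [ 0.564 -0.032  0.054] [0.027 0.025 0.009]
top z 0.05 0.06 44 [ 0.538 -0.157  0.055] [0.023 0.025 0.009]
```

The pictures show the case at about (306,266) in scene and (326,230) in top, with the yellow lip along its far side. The fit puts the hinge at about (0.633, -0.037) and the case yaw at about -16.3°. The predicted lip position agrees with the measured yellow strip. I'll turn to align, raise the arm and shut the fingers.

```bash
cat >> h.py <<'E'
Hn=np.array([.633,-.037]); EX=np.array([.960,-.281]); EY=np.array([.281,.960])
def st():
    s=r.get_state(); p=np.array(s["ee_pos"]); d=p[:2]-Hn; f=np.array(s["contact_force"])
    print("t %.2f s %.4f t %.4f z %.4f"%(s["clock"],d@EX,d@EY,p[2]),"rot",np.round(s["tool_rot"],3),"Fex %.2f Fey %.2f Fz %.2f"%(f[:2]@EX,f[:2]@EY,f[2]),"op %.3f"%s["opening"])
def lid(n="top"):
    c=capture(n); P=cloud(c); hsv=cv2.cvtColor(c["img"],cv2.COLOR_RGB2HSV); H,S=hsv[...,0].astype(int),hsv[...,1]
    d=P[...,:2]-Hn; s=d@EX; t=d@EY; z=P[...,2]-.081
    m=(c["z_map"]>0)&(H>18)&(H<35)&(S>100)&(s>-.17)&(s<.06)&(abs(t)<.085)&(z>-.01)
    rr=np.hypot(s,z); m&=(rr>.11)&(rr<.165)
    if m.sum()<10: print("no lip",m.sum()); return
    a=np.arctan2(z[m],-s[m]); print("lid n=%d s %.4f z %.4f angle %.3f rmed %.4f"%(m.sum(),np.median(s[m]),np.median(z[m])+.081,np.median(a),np.median(rr[m])))
E
python3 -m creep '[[0,0,-5,-2.5,0],[0,0,-9,-2.5,0],[0,0,-9,-2.5,0],[0,0,-9,-2.5,0]]'
python3 -c "
from h import *
st();lid('top');lid('scene')"
```

```text
clock: 1.4
ee_pos: [0.2019, 0.5919, 0.3296]
tool_rot: [3.139, 0.0, 2.856]
contact_force: [-0.3, -0.3, -0.2]
opening: 0.0585
t 1.40 s -0.5906 t 0.4826 z 0.3296 rot [3.139 0.    2.856] Fex -0.20 Fey -0.40 Fz -0.15 op 0.058
lid n=295 s 0.0304 z 0.2179 angle 1.791 rmed 0.1403
lid n=144 s 0.0371 z 0.2276 angle 1.819 rmed 0.1511
```

```bash
python3 -m creep '[[-4,-2.9,0,0,0],[-8,-5.8,0,0,0],[-12,-8.7,0,0,0],[-16,-11.6,0,0,0],[-20,-14.5,0,0,0]]' >/dev/null
python3 -m creep '[[-4,-2.9,0,0,0],[-8,-5.8,0,0,0],[-12,-8.7,0,0,0],[-16,-11.6,0,0,0],[-20,-14.5,0,0,0]]'
python3 -c "
from h import *
st()"
```

```text
clock: 2.5
ee_pos: [0.5042, 0.1985, 0.3273]
tool_rot: [-3.14, -0.002, 2.857]
contact_force: [0.3, 1.2, 0.5]
opening: 0.0001
t 2.50 s -0.1898 t 0.1899 z 0.3273 rot [-3.140e+00 -2.000e-03  2.857e+00] Fex -0.04 Fey 1.29 Fz 0.48 op 0.000
```

```bash
python3 -m creep '[[-4,-2.9,0,0,0],[-8,-5.8,0,0,0],[-12,-8.7,0,0,0],[-16,-11.6,0,0,0],[-20,-14.5,0,0,0]]' >/dev/null
python3 -m creep '[[-4,-2.9,0,0,0],[-6.5,-4.8,0,0,0],[-6.5,-4.8,0,0,0],[-6.5,-4.8,0,0,0]]' >/dev/null
python3 -c "
from h import *
st();lid('top');lid('scene')"
```

```text
t 3.40 s 0.0737 t -0.0015 z 0.3265 rot [-3.141 -0.004  2.856] Fex -1.10 Fey 0.30 Fz -0.57 op 0.000
lid n=164 s 0.0302 z 0.2177 angle 1.791 rmed 0.1399
lid n=106 s 0.0365 z 0.2275 angle 1.817 rmed 0.1510
```

```bash
python3 -m creep '[[0,0,5,0,0],[0,0,10,0,0],[0,0,14,0,0],[0,0,14.6,0,0],[0,0,14.6,0,0]]' >/dev/null
python3 -c "
from h import *
st();c=capture('scene');cv2.imwrite('pics/s1.png',cv2.resize(c['img'][140:340,180:400,::-1],None,fx=3,fy=3))"
```

```text
t 4.00 s 0.0734 t 0.0001 z 0.1825 rot [ 3.141e+00 -2.000e-03  2.858e+00] Fex 0.39 Fey 0.67 Fz 0.51 op 0.001
```

View pics/s1.png

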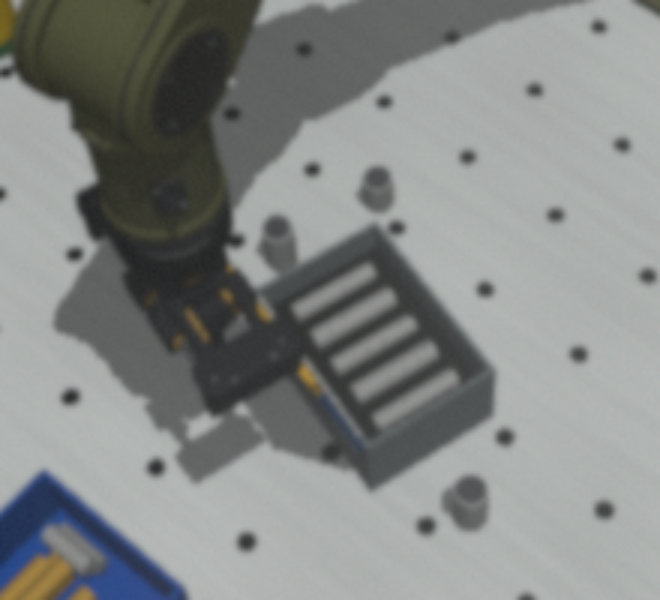

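The finger is behind the lid and clear of it. I'll push until it is near upright, then measure.

```bash
python3 -m creep '[[1.5,0,0,0,0],[2.5,0,0,0,0],[3.5,0,0,0,0],[4.2,0,0,0,0],[5,0,0,0,0]]' >/dev/null
python3 -c "
from h import *
st();lid('top');lid('scene');st()"
```

```text
t 4.55 s 0.0263 t -0.0004 z 0.1855 rot [3.14  0.006 2.856] Fex 1.47 Fey -0.02 Fz 1.95 op 0.000
lid n=48 s 0.0082 z 0.2160 angle 1.630 rmed 0.1352
lid n=33 s 0.0128 z 0.2299 angle 1.658 rmed 0.1493
t 4.65 s 0.0239 t -0.0007 z 0.1840 rot [3.141e+00 1.000e-03 2.857e+00] Fex 0.64 Fey -0.25 Fz 0.28 op 0.000
```

```bash
python3 -m creep '[[1,0,0,0,0],[2,0,0,0,0],[2.8,0,0,0,0]]' >/dev/null
python3 -c "
from h import *
st();lid('scene');lid('top');st()"
```

```text
t 4.95 s -0.0029 t -0.0011 z 0.1831 rot [3.141e+00 2.000e-03 2.856e+00] Fex 3.40 Fey -0.41 Fz -1.42 op 0.001
lid n=48 s -0.0201 z 0.2260 angle 1.431 rmed 0.1470
lid n=40 s -0.0294 z 0.2247 angle 1.362 rmed 0.1464
t 5.05 s -0.0050 t -0.0011 z 0.1826 rot [-3.141e+00 -2.000e-03  2.857e+00] Fex -0.41 Fey 0.08 Fz -0.11 op 0.001
```

The lid is past upright at about 1.39 rad. I'll retreat, go over it and descend in front.

```bash
python3 -m creep '[[-1,0,-3,0,0],[-1,0,-7.5,0,0],[3,0,-8.5,0,0],[8,0,-8.5,0,0],[12.5,0,-7.5,0,0]]' >/dev/null
python3 -c "
from h import *
st();lid('scene')"
```

```text
t 5.55 s -0.1300 t -0.0008 z 0.2587 rot [3.140e+00 2.000e-03 2.856e+00] Fex 0.51 Fey 0.49 Fz -0.07 op 0.000
lid n=490 s -0.0337 z 0.2219 angle 1.334 rmed 0.1449
```

```bash
python3 -m creep '[[2.5,0,4,0,0],[2.5,0,8.5,0,0],[2.5,0,10.5,0,0],[2.5,0,10.5,0,0]]' >/dev/null
python3 -c "
from h import *
st();lid('scene');st()"
```

```text
t 6.00 s -0.1556 t -0.0017 z 0.1503 rot [-3.139 -0.006  2.857] Fex -0.40 Fey -0.02 Fz -0.58 op 0.001
lid n=561 s -0.0456 z 0.2166 angle 1.245 rmed 0.1429
t 6.05 s -0.1543 t -0.0013 z 0.1518 rot [-3.140e+00 -3.000e-03  2.857e+00] Fex -0.41 Fey 0.54 Fz -0.19 op 0.000
```

```bash
python3 -m creep '[[-1.5,0,-1,0,0],[-3.5,0,-1.4,0,0],[-4.5,0,-1.4,0,0]]' >/dev/null
python3 -c "
from h import *
st();lid('scene');st()"
```

```text
t 6.35 s -0.1055 t -0.0007 z 0.1689 rot [3.14  0.005 2.855] Fex -0.69 Fey 0.55 Fz -0.06 op 0.000
lid n=621 s -0.0577 z 0.2110 angle 1.152 rmed 0.1422
t 6.40 s -0.1046 t -0.0009 z 0.1683 rot [3.14  0.006 2.855] Fex 1.61 Fey 0.49 Fz 0.28 op 0.000
```

```bash
python3 -m creep '[[0,0,0,0,0],[0,0,0,0,0],[0,0,0,0,0]]' >/dev/null
python3 -c "
from h import *
st();lid('scene');st()"
```

```text
t 6.70 s -0.1097 t -0.0011 z 0.1666 rot [-3.141e+00 -1.000e-03  2.857e+00] Fex 0.94 Fey -0.13 Fz -0.27 op 0.000
lid n=584 s -0.0716 z 0.2010 angle 1.033 rmed 0.1399
t 6.75 s -0.1096 t -0.0011 z 0.1666 rot [-3.141e+00 -1.000e-03  2.857e+00] Fex -0.30 Fey -0.53 Fz 0.54 op 0.001
```

```bash
python3 -m creep '[[0,0,0,0,0],[0.1,0,0,0,0],[0.2,0,0,0,0],[0.4,0,0,0,0],[0.6,0,0,0,0]]' >/dev/null
python3 -c "
from h import *
st();lid('scene');st()"
```

```text
t 7.25 s -0.1152 t -0.0011 z 0.1666 rot [-3.141e+00 -1.000e-03  2.857e+00] Fex -0.76 Fey -0.52 Fz -0.78 op 0.000
lid n=520 s -0.0908 z 0.1853 angle 0.854 rmed 0.1383
t 7.30 s -0.1156 t -0.0012 z 0.1665 rot [-3.141e+00 -1.000e-03  2.857e+00] Fex -1.45 Fey -0.10 Fz -0.67 op 0.001
```

```bash
python3 -m creep '[[0,0,0,0,0],[0.1,0,0,0,0],[0.2,0,0,0,0]]' >/dev/null
python3 -c "
from h import *
st();lid('scene');st();lid('top');st()"
```

```text
t 7.60 s -0.1166 t -0.0011 z 0.1667 rot [3.142 0.    2.856] Fex -0.41 Fey 0.14 Fz -0.52 op 0.001
lid n=531 s -0.0924 z 0.1838 angle 0.840 rmed 0.1381
t 7.65 s -0.1168 t -0.0011 z 0.1667 rot [ 3.142 -0.     2.856] Fex -1.06 Fey -0.37 Fz -1.23 op 0.000
lid n=41 s -0.0989 z 0.1874 angle 0.818 rmed 0.1456
t 7.70 s -0.1168 t -0.0011 z 0.1667 rot [-3.142 -0.     2.856] Fex -0.85 Fey 0.30 Fz -0.77 op 0.001
```

The lid is caught and held at about 0.83 rad. I'll lower it by retreating, with the finger descending slightly slower than the lip.

```bash
python3 -m creep '[[0.2,0,0.2,0,0],[0.5,0,0.5,0,0],[0.8,0,0.8,0,0],[1.1,0,1.1,0,0],[1.4,0,1.4,0,0]]' >/dev/null
python3 -c "
from h import *
st();lid('scene');st();lid('top');st()"
```

```text
t 8.20 s -0.1308 t -0.0010 z 0.1524 rot [3.141 0.    2.857] Fex -0.15 Fey -0.39 Fz -0.14 op 0.001
lid n=557 s -0.1058 z 0.1699 angle 0.698 rmed 0.1383
t 8.25 s -0.1318 t -0.0011 z 0.1520 rot [-3.141e+00 -2.000e-03  2.857e+00] Fex -1.67 Fey 0.00 Fz -0.24 op 0.001
lid n=44 s -0.1134 z 0.1715 angle 0.669 rmed 0.1456
t 8.30 s -0.1317 t -0.0012 z 0.1521 rot [-3.141e+00 -2.000e-03  2.857e+00] Fex -1.38 Fey -0.52 Fz -0.50 op 0.000
```

```bash
python3 -m creep '[[0.2,0,0.2,0,0],[0.5,0,0.6,0,0],[0.8,0,1.0,0,0],[1.05,0,1.4,0,0],[1.3,0,1.8,0,0]]' >/dev/null
python3 -c "
from h import *
st();lid('scene');st();lid('top');st()"
```

```text
t 8.80 s -0.1438 t -0.0010 z 0.1343 rot [3.141 0.    2.856] Fex -1.03 Fey 0.05 Fz -0.46 op 0.000
lid n=556 s -0.1185 z 0.1519 angle 0.539 rmed 0.1380
t 8.85 s -0.1447 t -0.0011 z 0.1338 rot [-3.141e+00 -2.000e-03  2.857e+00] Fex -1.37 Fey 0.41 Fz -1.74 op 0.000
no lip 0
t 8.90 s -0.1447 t -0.0012 z 0.1340 rot [-3.141e+00 -2.000e-03  2.857e+00] Fex -1.56 Fey 0.12 Fz -1.19 op 0.000
```

```bash
python3 -m creep '[[0.2,0,0.35,0,0],[0.42,0,0.75,0,0],[0.62,0,1.1,0,0],[0.8,0,1.5,0,0],[0.98,0,1.85,0,0]]' >/dev/null
python3 -c "
from h import *
st();lid('scene');st();lid('scene');st()"
```

```text
t 9.40 s -0.1533 t -0.0010 z 0.1159 rot [3.141 0.    2.856] Fex -1.64 Fey 0.92 Fz -0.47 op 0.000
lid n=548 s -0.1276 z 0.1320 angle 0.380 rmed 0.1376
t 9.45 s -0.1540 t -0.0010 z 0.1155 rot [-3.141e+00 -1.000e-03  2.857e+00] Fex -2.02 Fey -1.52 Fz -1.12 op 0.001
lid n=548 s -0.1286 z 0.1300 angle 0.363 rmed 0.1377
t 9.50 s -0.1541 t -0.0011 z 0.1157 rot [-3.141e+00 -1.000e-03  2.857e+00] Fex -1.83 Fey -0.05 Fz -2.18 op 0.001
```

```bash
python3 -m creep '[[0.12,0,0.3,0,0],[0.23,0,0.6,0,0],[0.34,0,0.9,0,0],[0.43,0,1.2,0,0],[0.5,0,1.5,0,0]]' >/dev/null
python3 -c "
from h import *
st();lid('scene');st();lid('scene');st()"
```

```text
t 10.00 s -0.1585 t -0.0010 z 0.1009 rot [3.141 0.    2.857] Fex -0.88 Fey 0.66 Fz -0.55 op 0.001
lid n=522 s -0.1332 z 0.1150 angle 0.251 rmed 0.1376
t 10.05 s -0.1588 t -0.0011 z 0.1006 rot [-3.141e+00 -1.000e-03  2.857e+00] Fex -1.77 Fey -0.14 Fz -2.31 op 0.000
lid n=530 s -0.1337 z 0.1135 angle 0.238 rmed 0.1375
t 10.10 s -0.1589 t -0.0011 z 0.1008 rot [-3.141e+00 -1.000e-03  2.857e+00] Fex -1.08 Fey -0.19 Fz -1.35 op 0.000
```

```bash
python3 -m creep '[[0.06,0,0.28,0,0],[0.12,0,0.56,0,0],[0.18,0,0.84,0,0],[0.23,0,1.12,0,0],[0.27,0,1.4,0,0]]' >/dev/null
python3 -c "
from h import *
st();lid('scene');st();lid('scene');st()"
```

```text
t 10.60 s -0.1610 t -0.0010 z 0.0870 rot [3.141 0.    2.856] Fex -1.52 Fey 0.06 Fz -1.04 op 0.000
lid n=516 s -0.1364 z 0.0986 angle 0.128 rmed 0.1375
t 10.65 s -0.1612 t -0.0010 z 0.0867 rot [ 3.142 -0.     2.857] Fex -1.45 Fey 1.03 Fz -1.62 op 0.001
lid n=524 s -0.1372 z 0.0966 angle 0.114 rmed 0.1380
t 10.70 s -0.1613 t -0.0010 z 0.0868 rot [-3.141 -0.     2.857] Fex -2.13 Fey -0.02 Fz -0.96 op 0.001
```

```bash
python3 -m creep '[[0.02,0,0.25,0,0],[0.04,0,0.5,0,0],[0.06,0,0.75,0,0],[0.08,0,1.0,0,0],[0.09,0,1.25,0,0]]' >/dev/null
python3 -c "
from h import *
st();lid('scene');st();lid('scene');st()"
```

```text
t 11.20 s -0.1616 t -0.0009 z 0.0747 rot [3.141e+00 1.000e-03 2.856e+00] Fex -1.09 Fey -0.05 Fz 0.70 op 0.001
lid n=480 s -0.1373 z 0.0880 angle 0.051 rmed 0.1375
t 11.25 s -0.1616 t -0.0009 z 0.0744 rot [3.141e+00 1.000e-03 2.856e+00] Fex -0.21 Fey 0.39 Fz -0.56 op 0.000
lid n=482 s -0.1369 z 0.0880 angle 0.051 rmed 0.1372
t 11.30 s -0.1617 t -0.0009 z 0.0745 rot [3.141e+00 1.000e-03 2.856e+00] Fex -0.55 Fey -0.33 Fz -0.41 op 0.000
```

The camera sees the outer face, which is 6 mm up and adds about 0.044 rad. So 0.051 means practically shut, and the load is gone. I'll back straight away from the lip and check.

```bash
python3 -m creep '[[0.2,0,0,0,0],[0.6,0,0,0,0],[1.5,0,0,0,0],[4,0,0,0,0],[7,0,0,0,0]]' >/dev/null
python3 -m creep '[[2,0,-3,0,0],[3,0,-7,0,0],[3,0,-11,0,0],[3,0,-14,0,0],[3,0,-14,0,0]]' >/dev/null
python3 -c "
from h import *
st();lid('scene');lid('top')
for n in('scene','top'):
    c=capture(n);P=cloud(c);hsv=cv2.cvtColor(c['img'],cv2.COLOR_RGB2HSV);d=P[...,:2]-Hn;s=d@EX;t=d@EY
    m=(abs(t)<.075)&(s<-.01)&(s>-.14)&(abs(P[...,2]-.085)<.02)
    print(n,m.sum(),'slope,z0 of outer face',np.polyfit(-s[m],P[...,2][m],1))
    if n=='top': cv2.imwrite('pics/t2.png',cv2.resize(c['img'][100:340,140:520,::-1],None,fx=2,fy=2))
    for lo,hi in((.035,.046),(.05,.06)):
        k,l,q,_=cv2.connectedComponentsWithStats(((c['z_map']>0)&(P[...,2]>lo)&(P[...,2]<hi)&(abs(P[...,0]-.55)<.2)&(abs(P[...,1])<.2)).astype(np.uint8))
        for i in range(1,k):
            if q[i,4]>25 and np.ptp(P[l==i][:,1])<.03: print(lo,np.round(P[l==i].mean(0),3))
"
```

```text
t 12.30 s -0.2596 t 0.0003 z 0.2190 rot [3.139 0.005 2.856] Fex -0.10 Fey -0.30 Fz 0.15 op 0.001
lid n=538 s -0.1366 z 0.0879 angle 0.050 rmed 0.1368
lid n=262 s -0.1385 z 0.0871 angle 0.044 rmed 0.1386
scene 2997 slope,z0 of outer face [-0.00075059  0.08804284]
0.035 [ 0.441 -0.131  0.04 ]
0.035 [0.592 0.064 0.04 ]
0.035 [0.631 0.125 0.04 ]
0.05 [ 0.541 -0.156  0.055]
0.05 [0.58  0.068 0.055]
0.05 [0.641 0.049 0.055]
0.05 [0.624 0.121 0.055]
top 1922 slope,z0 of outer face [-0.00181496  0.08733548]
0.035 [ 0.437 -0.132  0.04 ]
0.05 [0.619 0.12  0.054]
0.05 [ 0.537 -0.157  0.054]
```

View pics/t2.png

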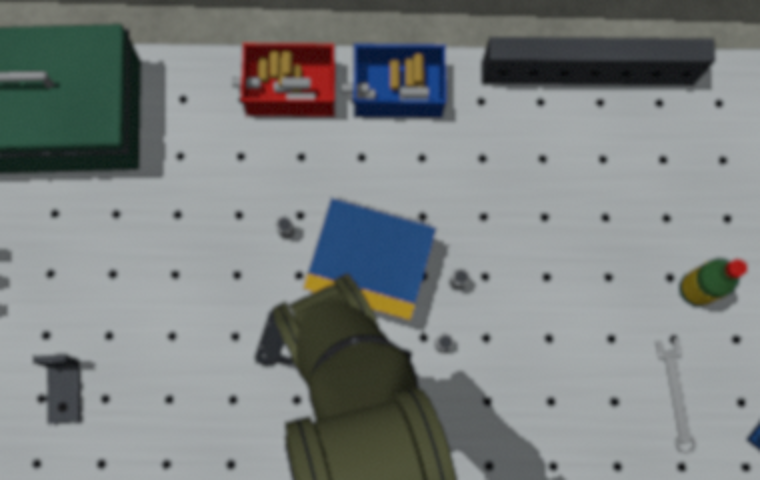

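The picture shows the lid lying flat on the case (yellow lip from about (305,283) to (415,310)). The pins, stop, bottle and spanner are where they started, and the arm is clear. I'll hand it in.

```bash
python3 -c "
from h import *
st(); print(order.job_done())"
```

```text
t 12.50 s -0.2615 t -0.0010 z 0.2151 rot [-3.14  -0.004  2.857] Fex 0.58 Fey 0.67 Fz -0.39 op 0.001
the job is handed in; nothing more can be done
None
```

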